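# Fill the gap in the staining line

## Task

The steel staining rack has an empty bay in the middle. From the washed pots draining upside down on the ribbed mat, take the one of the same size as the two pots already in the rack, turn it mouth-up and stand it in the empty bay, fully down and square like its neighbours. Leave the other two washed pots, the pots in the rack and the things around them where they are.

Things in the scene. Friction and masses are not known exactly. Their poses are not given: they have to be found in the camera images.
- pot_mid: Washed pot of the same size as those in the rack: open rectangular grey plastic pot, outside 58 (its x) x 72 (its y) x 90 mm high, walls and base 3 mm. Origin: centre of the outside of its base; z points from base to mouth: DOWN at the start (mouth-down on the mat, origin 98 mm above the bench), up in the end.
- pot_small: Wrong-size washed pot, mouth-down on the mat: grey plastic, 48 x 60 x 74 mm high; origin at the centre of the outside of its base, z from base to mouth (down). Stays where it is.
- pot_large: Wrong-size washed pot, mouth-down on the mat: grey plastic, 68 x 84 x 106 mm high (too large for a bay); origin at the centre of the outside of its base, z from base to mouth (down). Stays where it is.
- drain_mat: Flat black ribbed mat, 350 (x) x 150 mm (y), top 8 mm above the bench; origin at the centre of its underside. The three washed pots stand on it in a row along its x, about 110 mm apart, in any order, their narrow sides (58 mm on the matching pot) roughly along its x. Fixed.
- stain_rack: Folded steel sheet rack, 90 (x) x 285 mm (y), three bays in a row along y, 84 mm apart; origin at the centre of its underside, z up. Bays are 62 (x) x 76 mm (y) at the floor, 10 mm above the bench; their lips flare outwards up to 28 mm above the bench; a wire bail 74 mm high at each end. Fixed.
- bay_middle (a point): Centre of the floor of the empty middle bay, 10 mm above the bench, axes as the rack's. The pot stands here with its 58 mm side along x and its 72 mm side along y (either way round).
- line_pot_left: Pot standing mouth-up in the +y end bay, 58 (x) x 72 (y) x 90 mm high, rim 100 mm above the bench, with a slide carrier in it whose wire handle reaches 112 mm above the pot's base. Origin at the centre of the outside of its base, z up.
- line_pot_right: Empty pot standing mouth-up in the -y end bay, 58 (x) x 72 (y) x 90 mm high, rim 100 mm above the bench. Origin at the centre of the outside of its base, z up.
- timer: White bench timer, 34 x 68 x 55 mm high, standing; origin at the centre of its underside. Bystander.
- squeeze_bottle: White squeeze bottle, 60 mm across, 166 mm high, standing; origin at the centre of its underside. Bystander.
- marker_pen: White marker with a black cap, 130 mm long, 13 mm thick, lying on the bench in front of the rack; origin at the centre of its underside. Bystander.
- forceps: Steel forceps, 121 mm long, 10 mm high, lying to the right of the mat; origin at the centre of its underside. Bystander.
There are look-alikes about, which are no part of the job. What is shaped like the pot_mid but blue or red is not meant.

How it is judged:
At the end, for the whole second after the job is handed in: The matching pot stands mouth-up (3.4 deg) at rest in the middle bay, base within 3.5 mm of its floor, centred within 6 mm, square within 7 deg; line pots upright, moved under 10 mm; small and large washed pots moved under 25 mm; timer, bottle, marker and forceps under 40 mm (angle between each of pot_mid, line_pot_left, line_pot_right's own z axis and vertical below 0.06 rad and horizontal distance between pot_mid and bay_middle below 0.006 m and height (world z) of pot_mid below 0.0135 m and angle between the x axis of pot_mid and the x axis of stain_rack, either way round below 0.12 rad and linear speed of pot_mid below 0.02 m/s and distance of each of line_pot_left, line_pot_right from where it was at the start of the episode below 0.01 m and distance of each of pot_small, pot_large from where it was at the start of the episode below 0.025 m and distance of each of timer, squeeze_bottle, marker_pen, forceps from where it was at the start of the episode below 0.04 m); the robot touches nothing.
It fails at once if a pot of the line is tipped or lifted out (angle between any of line_pot_left, line_pot_right's own z axis and vertical above 0.35 rad or distance of any of line_pot_left, line_pot_right from where it was at the start of the episode above 0.03 m).
It fails at once if one of the other two washed pots is taken or knocked over (distance of any of pot_small, pot_large from where it was at the start of the episode above 0.05 m).
It also fails if it takes over 64 s, if anything falls off the work surface, if the arm or the gripper's body presses on something with over 40 N, if the wrist force passes 120 N, or if a joint passes its speed limit or range.

## Robot

A 6-joint arm with a two-finger parallel gripper is mounted at the origin on a cart in front of the work surface, level with it; the furniture and walls round the work are solid. World frame = base frame: x ahead of the robot, y to its left, z up, the work surface at z = 0. Lengths are in m, angles in rad, forces in N, time in s.
With the tool pointing down it reaches from about 0.325 to 0.85 m from the base axis. Payload 4.4 kg.
Tool frame: the origin (TCP) lies at the very end of the fingers, on their centre line; the grasp point (between the pads) lies 19 mm behind it; z points along the fingers, y is the line along which they close (so a half turn about z gives the same grasp; the last joint's range is limited). The gripper opens to 94 mm and grips with 3 to 60 N. Pads are 16 mm wide; open, the fingers measure 119 mm over their backs; the gripper's body (75 mm by 177 mm) begins 78 mm behind the grasp point.
Start: joints at [1.119, 0.207, 1.542, -0, 1.393, -0.15], TCP at [0.171, 0.549, 0.205] pointing down, gripper open.
Joint ranges: [-2.73, 2.73], [-0.86, 2.22], [0.23, 2.46], [-1.11, 4.25], [0.08, 2.63], [-2.82, 2.82]. Speed limits (rad/s): [2.79, 2.79, 3.14, 3.14, 3.14, 3.14].

## Interface

Orientations are given as a unit quaternion [w, x, y, z].
In Python, from bench import observe, grab_frame, hand_in, regions_of, place_of gives the robot as it stands. The module is installed in compiled form; this text tells all that it offers.
- The arm moves only by the shell command python3 -m creep 'ROWS' [FORCE]. ROWS is JSON, a list of rows, each a list of 7 numbers: the turn, a rotation vector about the tool's x, y, z in rad, then the shift along the tool's x, y, z in cm, then the finger opening in cm, from 0 to 9.4. A call has 1 to 20 rows; each row is the pose to reach, as a shift and turn from the pose commanded when the call began, along the tool's axes at that moment; what a row does not reach only later rows make up. A row lasts 1/12 s, in which the tool goes at most 41.7 mm and 7.16 degrees, less where a joint would pass 70% of its speed; a pose out of reach is approached as far as the arm can. A call with a gripper value outside its range is refused whole. The fingers move at their own pace and stop on an object; FORCE is the grip in N (left out, the last holds). Time passes only in rows, so rows that repeat a pose let the fingers close. It gives the time, the measured TCP pose, the force, the opening and the grip force at its end, in the units of the state.
- observe(): the state, without advancing time (a new reading comes with each control period).
- grab_frame(name): name is "scene" or "side" or "wrist"; returns a dict with "frame" (400x640x3 uint8, red, green, blue), "vfov" (degrees; the focal length in pixels is half the picture's height over the tangent of half this angle, whatever the lens; pixels are square), "cx", "cy" (the principal point, pixels), "eye" and "orientation" of the camera in the world; the wrist camera has in their place "tool_from_camera" (4x4, takes a point from camera to tool coordinates, whose origin is the TCP and whose axes are the flange's). Camera axes: x right, y up, looking along -z (the intrinsics and any distortion apply to the point x, -y, -z); pixel columns grow to the right and rows downward; lengths in m; the calibration is good to about 2 mm. A picture is of the moment at which its call begins: read the wrist's pose just before it. There is no depth.
- hand_in(): hands the job in; it is judged then, once.
Trained networks look in a picture, given as the dict that the camera call returned (one of the last four; its "shot" number tells which), for a name from the list of things; names that differ only in an ending like _2 or _b are one class to them, and where a whole thing is asked for, a point or a joint stands for the part that bears it (a point fixed in the world has none). Each returns a list of dicts, best first, with "score" (0 to 1); they miss things now and then, are a little off and sometimes report something else, mostly with a low value. They report only what shows in the picture. A call takes as long as a camera call. They do not tell look-alikes from the thing itself.
- regions_of(picture, thing): "region" (400x640 bool, what is visible of it) and "box" ([left, top, width, height] in pixels, round what is visible of it).
- place_of(picture, thing): "at" ([column, row] in pixels: a listed point, or the origin of a listed thing).
The state is a dict: "time_s": time; "qpos": joint angles; "dq": joint speeds; "joint_efforts": joint torques, N m; "position": TCP position; "tool_rot": TCP orientation; "wrist_force": force on the tool from outside, world axes, zero at the start; "wrist_torque": the same for the moment, N m; "gripper_width": finger opening in m; "grasp_force": force on a finger pad.
Only numpy, scipy, OpenCV 4.12 (cv2) and the standard library are available. Lean on these libraries where they do the work, as an engineer would, in place of code of your own. Each camera call takes 0.05 s, during which the arm holds its last target. There are 200 camera calls.

## Working session

There is one attempt and no reset: what is moved stays moved. The work goes in short steps, Python scripts to look and compute and a shell command to move; the robot and the scene stay as the last step left them, time stands still between calls to the robot, and variables do not carry over. Pictures are saved under pics/ and viewed, at most 10 in all, crops included, and the job is handed in when it is done.

```bash
mkdir -p pics
cat > h.py <<'E'
import numpy as np, cv2
from scipy.spatial.transform import Rotation as R
from bench import observe, grab_frame, regions_of, place_of
def rot(q): return R.from_quat([q[1],q[2],q[3],q[0]])
def cam(d, st=None):
    f=200/np.tan(np.radians(d['vfov'])/2)
    if 'eye' in d: return f,np.array(d['eye']),rot(d['orientation']).as_matrix() if np.size(d['orientation'])==4 else np.array(d['orientation'])
    T=np.array(d['tool_from_camera']); Rt=rot(st['tool_rot']).as_matrix()
    return f,Rt@T[:3,3]+np.array(st['position']),Rt@T[:3,:3]
def onz(d,px,z,st=None):
    f,e,M=cam(d,st); v=M@np.array([(px[0]-d['cx'])/f,-(px[1]-d['cy'])/f,-1]); return e+v*(z-e[2])/v[2]
def proj(d,P,st=None):
    f,e,M=cam(d,st); c=(np.atleast_2d(P)-e)@M; return np.c_[d['cx']+f*c[:,0]/-c[:,2], d['cy']-f*c[:,1]/-c[:,2]]
def save(d,n): cv2.imwrite('pics/'+n,d['frame'][:,:,::-1])
E
python3 - <<'E'
from h import *
for n in ['scene','side','wrist']:
    st=observe(); d=grab_frame(n); save(d,n+'0.png'); print(n,{k:v for k,v in d.items() if k!='frame'})
    for t,z in [('pot_mid',.098),('pot_small',.082),('pot_large',.114),('drain_mat',0),('stain_rack',0),('bay_middle',.01),('line_pot_left',.01),('line_pot_right',.01),('timer',0),('squeeze_bottle',0)]:
        for r in place_of(d,t)[:4]: print(t,np.round(r['at']),round(r['score'],2),np.round(onz(d,r['at'],z,st),3))
print(observe())
E
```

```text
scene {'vfov': 46.22279948173309, 'cx': 324.1023584793388, 'cy': 193.71382165241727, 'eye': array([-0.14094031, -0.72263993,  1.10432583]), 'orientation': array([ 0.85799471,  0.35085482, -0.13849968, -0.34866002]), 'shot': 1}
pot_mid [353. 277.] 0.75 [ 0.382 -0.277  0.098]
pot_mid [234. 186.] 0.57 [0.364 0.207 0.098]
pot_small [374. 255.] 0.73 [ 0.482 -0.261  0.082]
pot_small [274. 184.] 0.25 [0.466 0.141 0.082]
pot_large [406. 224.] 0.75 [ 0.606 -0.265  0.114]
pot_large [212. 185.] 0.23 [0.311 0.239 0.114]
drain_mat [372. 273.] 0.81 [ 0.483 -0.262  0.   ]
stain_rack [256. 174.] 0.82 [0.503 0.291 0.   ]
bay_middle [257. 174.] 0.8 [0.499 0.278 0.01 ]
line_pot_left [238. 159.] 0.8 [0.497 0.386 0.01 ]
line_pot_right [274. 186.] 0.77 [0.504 0.192 0.01 ]
timer [370. 190.] 0.95 [ 0.727 -0.036  0.   ]
squeeze_bottle [432. 314.] 0.28 [ 0.498 -0.46   0.   ]
side {'vfov': 45.95725273150085, 'cx': 319.0021253276213, 'cy': 197.29346442795787, 'eye': array([0.4911971 , 1.0606581 , 1.03357853]), 'orientation': array([-0.02795051, -0.00156496,  0.41018462,  0.91157276]), 'shot': 2}
pot_mid [307. 1
[... 1133 characters left out ...]
': 1.65, 'qpos': array([ 1.11847082e+00,  2.06603049e-01,  1.54147643e+00,  1.13365598e-05,
        1.39348871e+00, -1.50473044e-01]), 'dq': array([-0.00107584,  0.00042159,  0.0003428 , -0.00041889,  0.0006283 ,
       -0.00063726]), 'joint_efforts': array([ 4.41644115e-04, -3.70872974e+01, -2.81749052e+01,  6.99282484e-02,
        2.75401399e-02, -1.40710986e-05]), 'position': array([0.17094177, 0.54902167, 0.20545614]), 'tool_rot': array([-1.69677732e-06,  1.50354890e-01,  9.88632089e-01,  1.33368578e-05]), 'wrist_force': array([-0.26806742,  0.27968843,  0.50043085]), 'wrist_torque': array([ 0.06144501, -0.0060129 , -0.01068778]), 'grasp_force': 0.0, 'gripper_width': 0.09387095386429395}
```

View pics/scene0.png

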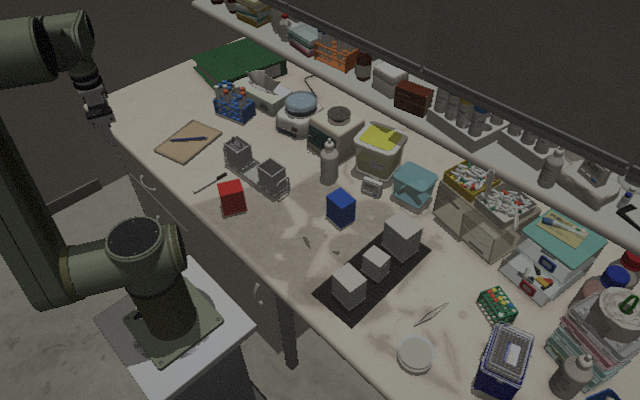

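View pics/side0.png

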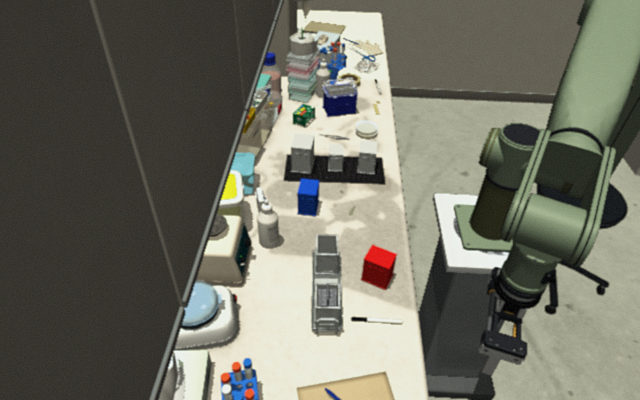

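Candidates in the scene picture: grey pots at (348,285), (375,262) and (402,238); blue at (340,207); red at (231,196); rack pots at (238,155) and (272,178). By size, the near-end grey pot at (348,285) is pot_mid, the middle one is small and the far one is large. I'll move over the mat and check with a close wrist crop.

```bash
python3 -m creep '[[0,0,-0.302,-44.7,-33.1,-14.5,9.4],[0,0,-0.302,-44.7,-33.1,-14.5,9.4],[0,0,-0.302,-44.7,-33.1,-14.5,9.4],[0,0,-0.302,-44.7,-33.1,-14.5,9.4],[0,0,-0.302,-44.7,-33.1,-14.5,9.4],[0,0,-0.302,-44.7,-33.1,-14.5,9.4],[0,0,-0.302,-44.7,-33.1,-14.5,9.4],[0,0,-0.302,-44.7,-33.1,-14.5,9.4],[0,0,-0.302,-44.7,-33.1,-14.5,9.4],[0,0,-0.302,-44.7,-33.1,-14.5,9.4],[0,0,-0.302,-44.7,-33.1,-14.5,9.4],[0,0,-0.302,-44.7,-33.1,-14.5,9.4],[0,0,-0.302,-44.7,-33.1,-14.5,9.4],[0,0,-0.302,-44.7,-33.1,-14.5,9.4],[0,0,-0.302,-44.7,-33.1,-14.5,9.4],[0,0,-0.302,-44.7,-33.1,-14.5,9.4]]'
python3 -c "
from h import *
s=observe();print(s['qpos'],s['position'],rot(s['tool_rot']).as_matrix())"
```

```text
time_s: 2.98
position: [0.5003, 0.0986, 0.3507]
tool_rot: [0.0, 0.002, 1.0, 0.0]
wrist_force: [0.0, 0.1, -0.4]
gripper_width: 0.0941
grasp_force: 0.0
[ 2.45110486e-02 -8.70511216e-03  1.48227162e+00  3.36366201e-04
  1.66763953e+00 -1.54267114e+00] [0.50028024 0.09860523 0.35069176] [[-9.99993515e-01  3.58147316e-03  3.78287177e-04]
 [ 3.58160340e-03  9.99993527e-01  3.44164772e-04]
 [-3.77052112e-04  3.45517414e-04 -9.99999869e-01]]
```

```bash
python3 -m creep '[[0,0,0,10,-31.9,0,9.4],[0,0,0,10,-31.9,0,9.4],[0,0,0,10,-31.9,0,9.4],[0,0,0,10,-31.9,0,9.4],[0,0,0,10,-31.9,0,9.4],[0,0,0,10,-31.9,0,9.4],[0,0,0,10,-31.9,0,9.4],[0,0,0,10,-31.9,0,9.4],[0,0,0,10,-31.9,0,9.4],[0,0,0,10,-31.9,0,9.4],[0,0,0,10,-31.9,0,9.4],[0,0,0,10,-31.9,0,9.4]]'
python3 - <<'E'
from h import *
s=observe();print(s['qpos'],s['position'])
d=grab_frame('wrist'); save(d,'w1.png')
for t,z in [('pot_mid',.098),('pot_small',.082),('pot_large',.114),('drain_mat',0)]:
    for r in place_of(d,t)[:4]: print(t,np.round(r['at']),round(r['score'],2),np.round(onz(d,r['at'],z,s),3))
E
```

```text
time_s: 3.98
position: [0.3999, -0.217, 0.3503]
tool_rot: [0.0, -0.002, 1.0, 0.0]
wrist_force: [-0.5, -0.8, 0.1]
gripper_width: 0.0942
grasp_force: 0.0
[-6.88268503e-01 -1.31966271e-01  1.59849923e+00  6.54364864e-04
  1.67547152e+00 -2.26205993e+00] [ 0.39987911 -0.2169764   0.35031558]
pot_mid [274. 149.] 0.91 [ 0.376 -0.267  0.098]
pot_mid [435. 292.] 0.81 [ 0.562 -0.061  0.098]
pot_small [282. 231.] 0.94 [ 0.484 -0.262  0.082]
pot_large [280. 328.] 0.89 [ 0.606 -0.263  0.114]
drain_mat [279. 228.] 0.25 [ 0.507 -0.275  0.   ]
```

View pics/w1.png

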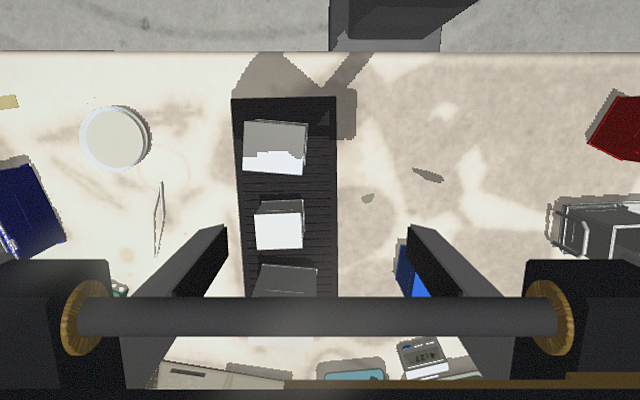

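```bash
cat >> h.py <<'E'
from scipy.optimize import minimize
def mask(d,s,x,y,yaw,dims,z0,z1):
    c,n=np.cos(yaw),np.sin(yaw)
    P=[[x+c*u*dims[0]/2-n*v*dims[1]/2,y+n*u*dims[0]/2+c*v*dims[1]/2,z] for u in(-1,1) for v in(-1,1) for z in(z0,z1)]
    m=np.zeros((1600,2560),np.uint8); cv2.fillConvexPoly(m,cv2.convexHull((proj(d,P,s)*4+1.5).round().astype(np.int32)),255)
    return cv2.resize(m,(640,400),interpolation=cv2.INTER_AREA)/255.
def fit(views,x,y,dims,z0,z1,yaw=0):
    def cost(p,dm=dims):
        return sum(np.abs(mask(d,s,p[0],p[1],p[2],dm,z0,z1)-m).sum()/m.sum() for d,s,m in views)
    best=min((minimize(cost,[x,y,yaw+a],method='Nelder-Mead',options=dict(initial_simplex=[[x,y,yaw+a],[x+.008,y,yaw+a],[x,y+.008,yaw+a],[x,y,yaw+a+.1]],xatol=1e-4,fatol=1e-4)) for a in(-.1,.1)),key=lambda r:r.fun)
    return best.x,best.fun
def near(d,thing,px):
    rs=regions_of(d,thing)
    rs=[r for r in rs if abs(r['box'][0]+r['box'][2]/2-px[0])<25 and abs(r['box'][1]+r['box'][3]/2-px[1])<30]
    return rs[0]['region'].astype(float) if rs else None
E
python3 - <<'E'
from h import *
V=[]
for n,px in [('wrist',(274,149)),('scene',(350,285)),('side',(368,155))]:
    s=observe(); d=grab_frame(n); m=near(d,'pot_mid',px)
    if m is None: print('none',n); continue
    V.append((d,s,m)); print(n,m.sum(),fit([V[-1]],.376,-.267,(.058,.072),.008,.098))
    if n=='wrist':
        cv2.imwrite('pics/crop.png',cv2.resize(d['frame'][90:340,200:350,::-1],None,fx=2.4,fy=2.4)); print('edge',onz(d,(300,52),0,s))
for nm,D in [('small',(.048,.06,.082)),('mid',(.058,.072,.098)),('large',(.068,.084,.114))]: print(nm,fit(V,.376,-.267,D[:2],.008,D[2]))
E
```

```text
wrist 3297.0 (array([ 0.37413975, -0.26889991, -0.08137545]), np.float64(0.039157403938220724))
edge [ 0.25218501 -0.24152906  0.        ]
scene 1162.0 (array([ 0.3782383 , -0.26865111, -0.09356192]), np.float64(0.04797678107387533))
side 584.0 (array([ 0.37212596, -0.2650137 , -0.07679157]), np.float64(0.05485495568090249))
small (array([ 0.37313308, -0.26846197,  0.1016598 ]), np.float64(0.9278657300892259))
mid (array([ 0.37372348, -0.26910734, -0.07051515]), np.float64(0.2388978325737078))
large (array([ 0.37480429, -0.26431357, -0.08831168]), np.float64(1.1578410640369414))
```

View pics/crop.png

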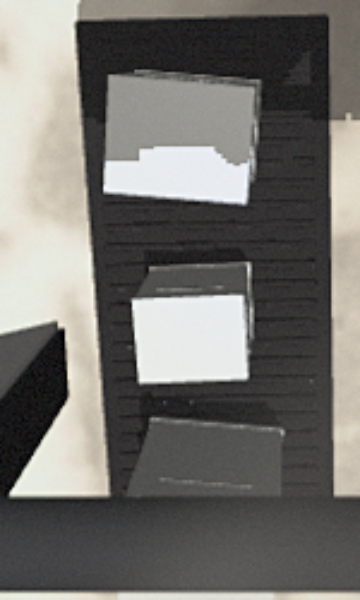

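The crop shows the upper pot at (180,140) as the biggest of the near two. The 58x72x98 box fits all three views at (0.374,-0.269), yaw about -0.08, while the small and large sizes fit badly, so this is pot_mid. Next, a small tilt in free space to learn which way the wrist can go sideways.

```bash
python3 -m creep '[[0.12,0,0,0,0,0,9.4],[0.24,0,0,0,0,0,9.4],[0.36,0,0,0,0,0,9.4],[0.4,0,0,0,0,0,9.4],[0.4,0,0,0,0,0,9.4]]'
python3 - <<'E'
from h import *
np.set_printoptions(precision=4,suppress=True)
s=observe();q=s['qpos'];print(q,s['position']);print(rot(s['tool_rot']).as_matrix())
for sg in(1,-1):
    M=R.from_euler('ZYZYZ',[q[0],q[1]+q[2],sg*q[3],q[4],q[5]+np.pi/2]).as_matrix();print(sg);print(M)
E
```

```text
time_s: 4.95
position: [0.3992, -0.2167, 0.3495]
tool_rot: [-0.0, -0.002, 0.98, -0.199]
wrist_force: [-0.5, 0.7, 0.1]
gripper_width: 0.0942
grasp_force: 0.0
[-0.4198 -0.2356  1.74   -0.3649  1.4731 -1.9892] [ 0.3992 -0.2167  0.3495]
[[-1.     -0.0044  0.0004]
 [-0.0042  0.9212 -0.3891]
 [ 0.0013 -0.3891 -0.9212]]Traceback (most recent call last):
  File "<stdin>", line 5, in <module>
  File "scipy/spatial/transform/_rotation.pyx", line 1413, in scipy.spatial.transform._rotation.Rotation.from_euler
ValueError: Expected axis specification to be a non-empty string of upto 3 characters, got ZYZYZ
```

```bash
cat > kin.py <<'E'
from h import *
from scipy.optimize import least_squares
np.set_printoptions(precision=3,suppress=True)
e=lambda a,t:R.from_euler(a,t)
def ori(q): return e('Z',q[0])*e('Y',q[1]+q[2])*e('Z',q[3])*e('Y',q[4])*e('Z',q[5]+np.pi/2)
def A(q):
    r1=e('Z',q[0]).as_matrix(); r2=r1@e('Y',q[1]).as_matrix(); r3=r1@e('Y',q[1]+q[2]).as_matrix()
    return np.c_[r1[:,1],r1[:,2],r2[:,2],r3[:,2],ori(q).as_matrix()[:,2]]
D=[([1.11847,.206603,1.541476,0,1.393489,-.150473],[.170942,.549022,.205456]),
([.0245110,-.0087051,1.482272,.000336,1.66764,-1.542671],[.50028,.098605,.350692]),
([-.688268,-.131966,1.598499,.000654,1.675472,-2.26206],[.399879,-.216976,.350316]),
([-.4198,-.2356,1.74,-.3649,1.4731,-1.9892],[.3992,-.2167,.3495])]
M=np.vstack([A(q) for q,_ in D]); b=np.hstack([p for _,p in D]); G=np.linalg.lstsq(M,b,rcond=None)[0]
lo=np.array([-2.73,-.86,.23,-1.11,.08,-2.82]);hi=np.array([2.73,2.22,2.46,4.25,2.63,2.82])
def ik(p,Rt,q0):
    f=lambda q:np.r_[(A(q)@G-p)*5,(Rt.inv()*ori(q)).as_rotvec()]
    r=least_squares(f,np.clip(q0,lo+.01,hi-.01),bounds=(lo,hi)); return r.x,np.sqrt(2*r.cost)
def solve(p,Rt,n=30,seed=0):
    g=np.random.default_rng(seed); out=[]
    for _ in range(n):
        q,c=ik(p,Rt,g.uniform(lo,hi))
        if c<1e-3 and not any(np.abs(q-o).max()<.05 for o in out): out.append(q)
    return out
def pts(q):
    B=A(q)*G; return np.cumsum(B,axis=1).T   # offset, shoulder, elbow, wrist, tcp
E
python3 - <<'E'
from kin import *
print(G,M@G-b); print(ori(D[3][0]).as_matrix())
for az in (0,30,60,85,110,-30,-60,-95):
    a=np.radians(az); z=np.array([np.cos(a),np.sin(a),0]); x=np.array([0,0,1]); 
    for nm,s in(('camup',1),('camdn',-1)):
        Rt=R.from_matrix(np.c_[s*x,np.cross(z,s*x),z])
        p=np.array([.374,-.269,.05])+.019*z
        for q in solve(p,Rt): print(az,nm,q,'elbow',pts(q)[2],'wrist',pts(q)[3])
E
```

```text
[0.085 0.236 0.397 0.5   0.332] [ 0.003  0.004 -0.    -0.009 -0.001 -0.    -0.002  0.001  0.     0.006
  0.     0.001]
[[-1.    -0.004  0.   ]
 [-0.004  0.921 -0.389]
 [ 0.001 -0.389 -0.921]]
0 camup [-1.661  0.663  2.443  1.481  1.574 -1.535] elbow [ 0.063 -0.251  0.549] wrist [ 0.061 -0.269  0.05 ]
0 camdn [-1.661  0.663  2.443  1.481  1.574  1.607] elbow [ 0.063 -0.251  0.549] wrist [ 0.061 -0.269  0.05 ]
30 camup [-1.529  0.758  2.066  1.11   1.716 -1.287] elbow [ 0.097 -0.269  0.525] wrist [ 0.103 -0.425  0.05 ]
30 camdn [-1.529  0.758  2.066  1.11   1.716  1.854] elbow [ 0.097 -0.269  0.525] wrist [ 0.103 -0.425  0.05 ]
60 camup [-1.335  0.92   1.676  0.838  1.957 -1.174] elbow [ 0.157 -0.287  0.477] wrist [ 0.218 -0.54   0.05 ]
60 camdn [-1.335  0.92   1.676  0.838  1.957  1.968] elbow [ 0.157 -0.287  0.477] wrist [ 0.218 -0.54   0.05 ]
85 camup [-1.159  1.06   1.376  0.622  2.177 -1.183] elbow [ 0.217 -0.283  0.43 ] wrist [ 0.347 -0.58   0.05 ]
85 camdn [-1.159  1.06   1.376  0.622  2.177  1.958] elbow [ 0.217 -0.283  0.43 ] wrist [ 0.347 -0.58   0.05 ]
110 camup [-0.979  1.179  1.135  0.351  2.368 -1.315] elbow [ 0.276 -0.257  0.388] wrist [ 0.481 -0.563  0.05 ]
110 camdn [-0.979  1.179  1.135  0.351  2.368  1.827] elbow [ 0.276 -0.257  0.388] wrist [ 0.481 -0.563  0.05 ]
```

```bash
cat > scan.py <<'E'
from kin import *
def tool(az,tilt,up):
    z=np.array([np.cos(az)*np.cos(tilt),np.sin(az)*np.cos(tilt),-np.sin(tilt)]); u=np.array([0,0,1.]); x=u-z*(u@z); x/=np.linalg.norm(x)
    x=x*up; return R.from_matrix(np.c_[x,np.cross(z,x),z])
if __name__=='__main__':
  for P in [(.4,0),(.45,0),(.5,.05),(.45,.08),(.4,-.06)]:
    for az in (30,50,70,-30,0):
      for t,up,zz in((.14,1,.05),(.35,-1,.056)):
        Rt=tool(np.radians(az),t,up); p=np.r_[P,zz]+.019*Rt.as_matrix()[:,2]
        for q in solve(p,Rt,12): print(P,az,up,q,'elb',pts(q)[2],'wr',pts(q)[3])
  from bench import *
  d=grab_frame('scene')
  for px in [(255,322),(185,255),(160,390),(415,368)]: print(px,onz(d,px,0))
E
python3 scan.py
```

```text
(0.4, 0) 50 1 [-1.146  0.513  2.419  1.105  1.524 -1.382] elb [ 0.158 -0.142  0.582] wr [ 0.201 -0.237  0.094]
(0.4, 0) 70 1 [-0.988  0.613  2.168  0.923  1.649 -1.283] elb [ 0.197 -0.144  0.561] wr [ 0.294 -0.291  0.094]
(0.4, 0) 70 -1 [-0.956  0.407  2.231  0.883  1.529  1.979] elb [ 0.16  -0.079  0.601] wr [ 0.3   -0.276  0.163]
(0.45, 0) 50 1 [-1.007  0.543  2.337  1.238  1.514 -1.321] elb [ 0.182 -0.128  0.576] wr [ 0.251 -0.237  0.094]
(0.45, 0) 50 -1 [-0.961  0.307  2.392  1.186  1.364  2.007] elb [ 0.139 -0.05   0.615] wr [ 0.261 -0.225  0.163]
(0.45, 0) 70 1 [-0.892  0.655  2.074  1.016  1.648 -1.219] elb [ 0.218 -0.135  0.551] wr [ 0.344 -0.291  0.094]
(0.45, 0) 70 -1 [-0.861  0.467  2.132  0.962  1.515  2.039] elb [ 0.181 -0.08   0.591] wr [ 0.35  -0.276  0.163]
(0.5, 0.05) 50 1 [-0.799  0.552  2.315  1.435  1.464 -1.295] elb [ 0.206 -0.09   0.575] wr [ 0.301 -0.187  0.094]
(0.5, 0.05) 50 -1 [-0.754  0.327  2.361  1.364  1.281  2.045] elb [ 0.151 -0.025  0.612] wr [ 0.311 -0.175  0.163]
(0.5, 0.05) 70 1 [-0.734  0.668  2.045  1.163  1.599 -1.175] elb [ 0.24  -0.102  0.548]
[... 491 characters left out ...]
8) 70 -1 [-0.726  0.397  2.248  1.08   1.433  2.034] elb [ 0.171 -0.038  0.603] wr [ 0.35  -0.196  0.163]
(0.4, -0.06) 50 1 [-1.216  0.556  2.304  1.036  1.573 -1.327] elb [ 0.153 -0.167  0.574] wr [ 0.201 -0.297  0.094]
(0.4, -0.06) 50 -1 [-1.176  0.323  2.367  0.998  1.45   1.972] elb [ 0.127 -0.084  0.613] wr [ 0.211 -0.285  0.163]
(0.4, -0.06) 70 1 [-1.061  0.663  2.055  0.859  1.71  -1.251] elb [ 0.194 -0.172  0.549] wr [ 0.294 -0.351  0.094]
(0.4, -0.06) 70 -1 [-1.033  0.474  2.119  0.815  1.588  1.987] elb [ 0.166 -0.112  0.59 ] wr [ 0.3   -0.336  0.163]
(255, 322) [ 0.151 -0.152 -0.   ]
(185, 255) [0.138 0.163 0.   ]
(160, 390) [-0.118 -0.135  0.   ]
(415, 368) [ 0.351 -0.518 -0.   ]
```

```bash
cat > go.py <<'E'
from scan import *
def down(az): # az of tool x, tool pointing down
    x=np.array([np.cos(az),np.sin(az),0]); z=np.array([0,0,-1.]); return R.from_matrix(np.c_[x,np.cross(z,x),z])
def go(p,Rt):
    s=observe(); R0=rot(s['tool_rot']); v=(R0.inv()*Rt).as_rotvec(); t=R0.inv().apply(np.array(p)-s['position'])*100
    n=max(np.degrees(np.linalg.norm(v))/7.16,np.linalg.norm(t)/4.17); print('turn',np.round(v,3),'shift',np.round(t,2),'rows',round(n,1),'q',s['qpos'])
E
python3 -c "
from go import *
go([.374,-.269,.13],down(np.radians(175.4)))"
```

```text
turn [-0.399  0.016  0.082] shift [ 2.54  3.82 22.27] rows 5.5 q [-0.422 -0.235  1.738 -0.364  1.474 -1.991]
```

```bash
python3 -m creep '[[-0.4,0.016,0.08,0,0,0,9.4],[-0.4,0.016,0.08,0,0,0,9.4],[-0.4,0.016,0.08,0,0,0,9.4],[-0.4,0.016,0.08,0,0,0,9.4],[-0.4,0.016,0.08,2.54,3.82,22.27,9.4],[-0.4,0.016,0.08,2.54,3.82,22.27,9.4],[-0.4,0.016,0.08,2.54,3.82,22.27,9.4],[-0.4,0.016,0.08,2.54,3.82,22.27,9.4],[-0.4,0.016,0.08,2.54,3.82,22.27,9.4],[-0.4,0.016,0.08,2.54,3.82,22.27,9.4],[-0.4,0.016,0.08,2.54,3.82,22.27,9.4]]'
python3 -c "
from go import *
go([.374,-.269,.06],down(np.radians(175.4)))"
```

```text
time_s: 5.92
position: [0.3703, -0.2693, 0.1255]
tool_rot: [-0.004, 0.042, 0.999, 0.004]
wrist_force: [-0.0, 0.0, 0.5]
gripper_width: 0.0938
grasp_force: 0.0
turn [ 0.008 -0.008 -0.004] shift [-0.42  0.01  6.54] rows 1.6 q [-0.819  0.05   1.895  0.001  1.208 -2.305]
```

```bash
python3 -m creep '[[0.008,-0.008,-0.004,-0.4,0,2,9.4],[0.008,-0.008,-0.004,-0.4,0,4,9.4],[0.008,-0.008,-0.004,-0.4,0,6.5,9.4],[0.008,-0.008,-0.004,-0.4,0,6.5,9.4],[0.008,-0.008,-0.004,-0.4,0,6.5,6],[0.008,-0.008,-0.004,-0.4,0,6.5,6],[0.008,-0.008,-0.004,-0.4,0,6.5,6],[0.008,-0.008,-0.004,-0.4,0,6.5,6],[0.008,-0.008,-0.004,-0.4,0,6.5,6],[0.008,-0.008,-0.004,-0.4,0,6.5,6],[0.008,-0.008,-0.004,-0.4,0,3,6],[0.008,-0.008,-0.004,-0.4,0,0,6],[0.008,-0.008,-0.004,-0.4,0,0,6]]' 15
python3 -c "
from go import *
go([.44,.04,.13],down(np.radians(150)))"
```

```text
time_s: 7.0
position: [0.3816, -0.2743, 0.1369]
tool_rot: [0.008, 0.038, 0.999, -0.008]
wrist_force: [1.0, -0.5, 0.7]
gripper_width: 0.072
grasp_force: 15.0
turn [-0.012  0.021  0.447] shift [-3.41 31.79  0.24] rows 7.7 q [-0.808  0.036  1.883 -0.     1.199 -2.302]
```

```bash
python3 -m creep '[[-0.012,0.021,0.447,-3.4,31.8,0,6],[-0.012,0.021,0.447,-3.4,31.8,0,6],[-0.012,0.021,0.447,-3.4,31.8,0,6],[-0.012,0.021,0.447,-3.4,31.8,0,6],[-0.012,0.021,0.447,-3.4,31.8,0,6],[-0.012,0.021,0.447,-3.4,31.8,0,6],[-0.012,0.021,0.447,-3.4,31.8,0,6],[-0.012,0.021,0.447,-3.4,31.8,0,6],[-0.012,0.021,0.447,-3.4,31.8,0,6],[-0.012,0.021,0.447,-3.4,31.8,0,6],[-0.012,0.021,0.447,-3.4,31.8,0,6],[-0.012,0.021,0.447,-3.4,31.8,0,6],[-0.012,0.021,0.447,-3.4,31.8,0,6],[-0.012,0.021,0.447,-3.4,31.8,0,6]]'
python3 -c "
from go import *
go([.44,.04,.054],down(np.radians(150)));print(observe()['position'],observe()['dq'])"
```

```text
time_s: 8.17
position: [0.4363, 0.0422, 0.1282]
tool_rot: [-0.005, 0.26, 0.966, 0.003]
wrist_force: [-0.3, 0.5, 0.2]
gripper_width: 0.0719
grasp_force: 15.0
turn [ 0.003 -0.012 -0.003] shift [-0.52 -0.03  7.42] rows 1.8 q [-0.108  0.001  1.938  0.008  1.212 -1.155]
[0.436 0.042 0.128] [ 0.006  0.    -0.001  0.001  0.001  0.001]
```

```bash
python3 -m creep '[[0.003,-0.012,0,-0.5,0,3,6],[0.003,-0.012,0,-0.5,0,5.5,6],[0.003,-0.012,0,-0.5,0,6.7,6],[0.003,-0.012,0,-0.5,0,7.3,6],[0.003,-0.012,0,-0.5,0,7.5,6],[0.003,-0.012,0,-0.5,0,7.5,6],[0.003,-0.012,0,-0.5,0,7.5,6]]'
```

```text
time_s: 8.75
position: [0.4403, 0.0407, 0.0535]
tool_rot: [0.0, 0.26, 0.966, 0.0]
wrist_force: [-1.5, -0.5, 2.6]
gripper_width: 0.0721
grasp_force: 15.0
```

```bash
python3 -m creep '[[0,0,0,0,0,0,9.4],[0,0,0,0,0,0,9.4],[0,0,0,0,0,0,9.4],[0,0,0,0,0,-4,9.4],[0,0,0,0,0,-8,9.4],[0,0,0,0,0,-12,9.4],[0,0,0,0,0,-16,9.4],[0,0,0,0,0,-20,9.4],[0,0,0,0,0,-22,9.4],[0,0,0,0,0,-22,9.4],[0,0,0,0,0,-22,9.4]]'
python3 - <<'E'
from go import *
from scipy.spatial.transform import Slerp
s=observe(); d=grab_frame('wrist'); save(d,'w2.png')
V=[]
for n in('wrist','scene','side'):
    s=observe(); d=grab_frame(n); px=proj(d,[[.44,.04,.06]],s)[0]; m=near(d,'pot_mid',px)
    if m is None: print('none',n,px);continue
    V.append((d,s,m)); print(n,fit([V[-1]],.44,.04,(.058,.072),0,.09,yaw=np.radians(-30)))
print(fit(V,.44,.04,(.058,.072),0,.09,yaw=np.radians(-30)))
az=np.radians(60); Rt=tool(az,.14,1); g=np.array([.44,.04,.05]); z=Rt.as_matrix()[:,2]
pre=g+.019*z-.12*np.array([np.cos(az),np.sin(az),0])
hi_=pre+[0,0,.2]
print(pre,g+.019*z)
R0=rot(s['tool_rot']); sl=Slerp([0,1],R.concatenate([R0,Rt])); q=s['qpos']
for k in np.linspace(0,1,9):
    q,c=ik(s['position']*(1-k)+hi_*k,sl(k),q); print(q,round(c,4),pts(q)[3])
go(hi_,Rt)
E
```

```text
time_s: 9.67
position: [0.4407, 0.0417, 0.2743]
tool_rot: [0.002, 0.259, 0.966, 0.001]
wrist_force: [-0.3, 0.4, -0.4]
gripper_width: 0.0939
grasp_force: 0.0
wrist (array([ 0.434,  0.043, -0.522]), np.float64(0.03536736026543831))
scene (array([ 0.438,  0.044, -0.486]), np.float64(0.05885164101482887))
side (array([ 0.433,  0.046, -0.56 ]), np.float64(0.04899564713869255))
(array([ 0.434,  0.043, -0.523]), np.float64(0.2164104782258184))
[ 0.389 -0.048  0.047] [0.449 0.056 0.047]
[-0.1   -0.165  1.787  0.001  1.524 -1.147] 0.0 [0.44  0.042 0.603]
[-0.266 -0.152  1.794  0.176  1.589 -1.158] 0.0 [ 0.445 -0.033  0.593]
[-0.426 -0.13   1.818  0.335  1.656 -1.157] 0.0 [ 0.44  -0.106  0.572]
[-0.577 -0.103  1.859  0.477  1.721 -1.141] 0.0 [ 0.424 -0.174  0.539]
[-0.716 -0.071  1.915  0.604  1.781 -1.113] 0.0 [ 0.398 -0.233  0.498]
[-0.844 -0.036  1.984  0.716  1.833 -1.074] 0.0 [ 0.363 -0.28   0.449]
[-0.964 -0.     2.064  0.816  1.876 -1.026] 0.0 [ 0.321 -0.313  0.397]
[-1.078  0.033  2.154  0.905  1.91  -0.969] 0.0 [ 0.274 -0.33   0.344]
[-1.189  0.063  2.254  0.985  1.933 -0.905] 0.0 [ 0.225 -0.332  0.294]
turn [-1.107  1.104  1.27 ] shift [ -0.18 -10.23   2.43] rows 16.1 q [-0.102 -0.133  1.756  0.001  1.521 -1.149]
```

```bash
python3 -m creep '[[-1.107,1.104,1.27,-0.2,-10.2,2.4,9.4],[-1.107,1.104,1.27,-0.2,-10.2,2.4,9.4],[-1.107,1.104,1.27,-0.2,-10.2,2.4,9.4],[-1.107,1.104,1.27,-0.2,-10.2,2.4,9.4],[-1.107,1.104,1.27,-0.2,-10.2,2.4,9.4],[-1.107,1.104,1.27,-0.2,-10.2,2.4,9.4],[-1.107,1.104,1.27,-0.2,-10.2,2.4,9.4],[-1.107,1.104,1.27,-0.2,-10.2,2.4,9.4],[-1.107,1.104,1.27,-0.2,-10.2,2.4,9.4],[-1.107,1.104,1.27,-0.2,-10.2,2.4,9.4],[-1.107,1.104,1.27,-0.2,-10.2,2.4,9.4],[-1.107,1.104,1.27,-0.2,-10.2,2.4,9.4],[-1.107,1.104,1.27,-0.2,-10.2,2.4,9.4],[-1.107,1.104,1.27,-0.2,-10.2,2.4,9.4],[-1.107,1.104,1.27,-0.2,-10.2,2.4,9.4],[-1.107,1.104,1.27,-0.2,-10.2,2.4,9.4],[-1.107,1.104,1.27,-0.2,-10.2,2.4,9.4],[-1.107,1.104,1.27,-0.2,-10.2,2.4,9.4],[-1.107,1.104,1.27,-0.2,-10.2,2.4,9.4],[-1.107,1.104,1.27,-0.2,-10.2,2.4,9.4]]'
python3 - <<'E'
from go import *
az=np.radians(60); Rt=tool(az,.14,1); g=np.array([.435,.043,.05]); z=Rt.as_matrix()[:,2]
pre=g+.019*z-.12*np.array([np.cos(az),np.sin(az),0]); go(pre,Rt); go(g+.019*z,Rt)
E
```

```text
time_s: 11.68
position: [0.3911, -0.0482, 0.2495]
tool_rot: [-0.326, 0.653, 0.38, 0.568]
wrist_force: [0.1, 0.4, 0.8]
gripper_width: 0.0943
grasp_force: 0.0
turn [-0.001  0.002  0.006] shift [-20.01  -0.88   2.82] rows 4.9 q [-1.207  0.263  2.11   0.951  1.911 -0.968]
turn [-0.001  0.002  0.006] shift [-18.32  -0.86  14.7 ] rows 5.6 q [-1.207  0.263  2.11   0.951  1.911 -0.968]
```

```bash
python3 -m creep '[[0,0,0.006,-5,-0.9,0.7,9.4],[0,0,0.006,-9,-0.9,1.3,9.4],[0,0,0.006,-13,-0.9,1.8,9.4],[0,0,0.006,-16,-0.9,2.3,9.4],[0,0,0.006,-18,-0.9,2.6,9.4],[0,0,0.006,-20,-0.9,2.8,9.4],[0,0,0.006,-20,-0.9,2.8,9.4],[0,0,0.006,-20,-0.9,2.8,9.4]]'
python3 - <<'E'
from go import *
az=np.radians(60); Rt=tool(az,.14,1); g=np.array([.435,.043,.05]); z=Rt.as_matrix()[:,2]
go(g+.019*z,Rt)
d=grab_frame('side'); cv2.imwrite('pics/s1.png',cv2.resize(d['frame'][120:340,220:480,::-1],None,fx=2.5,fy=2.5))
E
```

```text
time_s: 12.35
position: [0.3838, -0.0438, 0.0472]
tool_rot: [-0.329, 0.654, 0.377, 0.568]
wrist_force: [-0.3, -0.0, 0.3]
gripper_width: 0.094
grasp_force: 0.0
turn [-0.001 -0.001 -0.002] shift [ 1.68  0.11 11.84] rows 2.9 q [-1.221  0.802  2.028  0.863  1.634 -1.331]
```

View pics/s1.png

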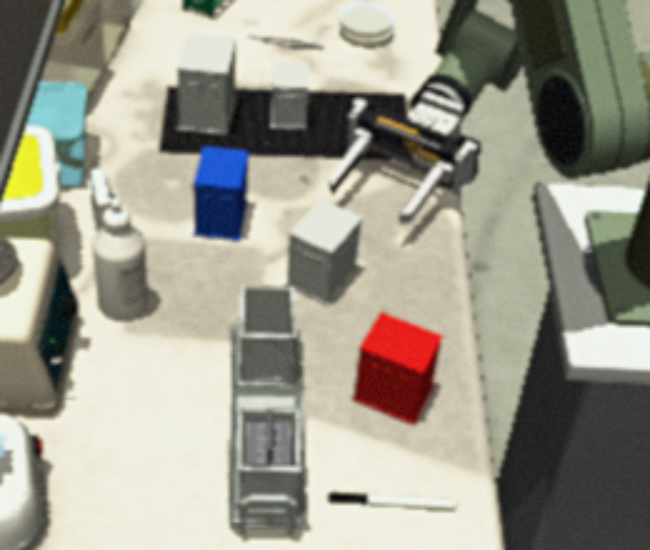

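```bash
python3 -m creep '[[0,0,0,0.6,0.1,4,9.4],[0,0,0,1.1,0.1,8,9.4],[0,0,0,1.7,0.1,11.8,9.4],[0,0,0,1.7,0.1,11.8,9.4],[0,0,0,1.7,0.1,11.8,5],[0,0,0,1.7,0.1,11.8,5],[0,0,0,1.7,0.1,11.8,5],[0,0,0,1.7,0.1,11.8,5],[0,0,0,1.7,0.1,11.8,5],[0,0,0,1.7,0.1,11.8,5],[0,0,0,1.7,0.1,11.8,5],[0,0,0,1.7,0.1,11.8,5],[0,0,0,5.6,0.1,11.2,5],[0,0,0,9.6,0.1,10.6,5],[0,0,0,13.6,0.1,10.1,5],[0,0,0,17.6,0.1,9.5,5],[0,0,0,17.6,0.1,9.5,5],[0,0,0,17.6,0.1,9.5,5]]' 20
python3 - <<'E'
from go import *
from scipy.spatial.transform import Slerp
az=np.radians(60); s=observe(); R0=rot(s['tool_rot']); p=np.array(s['position']); print(s['qpos'],s['grasp_force'])
# roll about tool z both ways
for sg in(1,-1):
    q=s['qpos']; 
    for k in np.linspace(0,1,13): q,c=ik(p,R0*R.from_rotvec([0,0,sg*np.pi*k]),q)
    print(sg,q,c)
E
```

```text
time_s: 13.9
position: [0.4443, 0.0579, 0.2095]
tool_rot: [-0.326, 0.654, 0.379, 0.568]
wrist_force: [-0.1, -0.4, -0.1]
gripper_width: 0.0578
grasp_force: 20.0
[-0.948  0.298  2.215  1.142  1.695 -1.004] 19.993426501750946
1 [-0.919  0.052  2.371  1.177  1.715  2.228] 1.3286648331940612e-14
-1 [-0.607 -0.721  2.46   0.937  1.231 -2.82 ] 0.8049362192101471
```

```bash
python3 -m creep '[[0,0,0.12,0,0,0,5],[0,0,0.24,0,0,0,5],[0,0,0.36,0,0,0,5],[0,0,0.48,0,0,0,5],[0,0,0.6,0,0,0,5],[0,0,0.72,0,0,0,5],[0,0,0.84,0,0,0,5],[0,0,0.96,0,0,0,5],[0,0,1.08,0,0,0,5],[0,0,1.2,0,0,0,5],[0,0,1.32,0,0,0,5],[0,0,1.44,0,0,0,5],[0,0,1.56,0,0,0,5],[0,0,1.68,0,0,0,5],[0,0,1.8,0,0,0,5],[0,0,1.9,0,0,0,5],[0,0,1.9,0,0,0,5]]'
python3 - <<'E'
from go import *
s=observe(); print(s['qpos'])
az=np.radians(60); Rt=tool(az,.35,-1); z=Rt.as_matrix()[:,2]
g=np.array([.435,.043,.15]); go(g+.019*z,Rt)
E
```

```text
time_s: 15.32
position: [0.4434, 0.059, 0.2068]
tool_rot: [-0.654, 0.685, -0.315, 0.06]
wrist_force: [0.9, -0.6, 0.8]
gripper_width: 0.058
grasp_force: 20.0
[-0.948  0.31   2.217  1.142  1.695  0.898]
turn [-0.13   0.185  1.227] shift [2.16 5.89 0.84] rows 10.0 q [-0.948  0.31   2.217  1.142  1.695  0.898]
```

```bash
python3 -m creep '[[-0.13,0.185,1.227,2.2,5.9,0.8,5],[-0.13,0.185,1.227,2.2,5.9,0.8,5],[-0.13,0.185,1.227,2.2,5.9,0.8,5],[-0.13,0.185,1.227,2.2,5.9,0.8,5],[-0.13,0.185,1.227,2.2,5.9,0.8,5],[-0.13,0.185,1.227,2.2,5.9,0.8,5],[-0.13,0.185,1.227,2.2,5.9,0.8,5],[-0.13,0.185,1.227,2.2,5.9,0.8,5],[-0.13,0.185,1.227,2.2,5.9,0.8,5],[-0.13,0.185,1.227,2.2,5.9,0.8,5],[-0.13,0.185,1.227,2.2,5.9,0.8,5],[-0.13,0.185,1.227,2.2,5.9,0.8,5],[-0.13,0.185,1.227,2.2,5.9,0.8,5]]'
python3 - <<'E'
from go import *
az=np.radians(60); Rt=tool(az,.35,-1); z=Rt.as_matrix()[:,2]
g=np.array([.435,.043,.06]); go(g+.019*z,Rt); print(z, observe()['position']-.019*z)
d=grab_frame('side'); cv2.imwrite('pics/s2.png',cv2.resize(d['frame'][160:300,260:420,::-1],None,fx=4,fy=4))
E
```

```text
time_s: 16.4
position: [0.4445, 0.0574, 0.1442]
tool_rot: [0.498, -0.412, 0.708, 0.284]
wrist_force: [0.3, 0.5, 0.7]
gripper_width: 0.058
grasp_force: 20.0
turn [-0.002 -0.     0.008] shift [8.5  0.17 3.17] rows 2.2 q [-0.903  0.284  2.222  1.066  1.5    2.149]
[ 0.47   0.814 -0.343] [0.436 0.042 0.151]
```

View pics/s2.png

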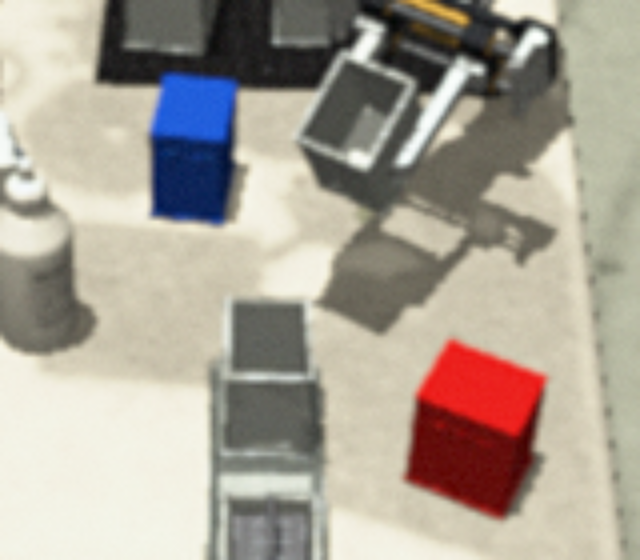

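```bash
python3 -m creep '[[0,0,0,2.8,0,1.1,5],[0,0,0,5.6,0.1,2.1,5],[0,0,0,7.5,0.2,2.8,5],[0,0,0,8.4,0.2,3.1,5],[0,0,0,8.8,0.2,3.3,5],[0,0,0,8.8,0.2,3.3,5],[0,0,0,8.8,0.2,3.3,5]]'
python3 -m creep '[[0,0,0,0,0,0,5],[0,0,0,0,0,0,5],[0,0,0,0.3,0,0.1,5],[0,0,0,0.5,0,0.2,5],[0,0,0,0.7,0,0.25,5],[0,0,0,0.9,0,0.35,5],[0,0,0,1.1,0,0.4,5],[0,0,0,1.3,0,0.5,5],[0,0,0,1.3,0,0.5,5]]' 3
python3 - <<'E'
from go import *
s=observe(); z=rot(s['tool_rot']).as_matrix()[:,2]; print(s['position']-.019*z)
d=grab_frame('side'); cv2.imwrite('pics/s3.png',cv2.resize(d['frame'][160:300,260:420,::-1],None,fx=4,fy=4))
E
```

```text
time_s: 17.03
position: [0.444, 0.0584, 0.051]
tool_rot: [0.498, -0.411, 0.709, 0.284]
wrist_force: [-0.2, -0.1, 0.2]
gripper_width: 0.0576
grasp_force: 20.0
time_s: 17.78
position: [0.4444, 0.0583, 0.0366]
tool_rot: [0.497, -0.411, 0.709, 0.284]
wrist_force: [0.8, -0.4, 2.5]
gripper_width: 0.0578
grasp_force: 3.0
[0.435 0.043 0.043]
```

View pics/s3.png

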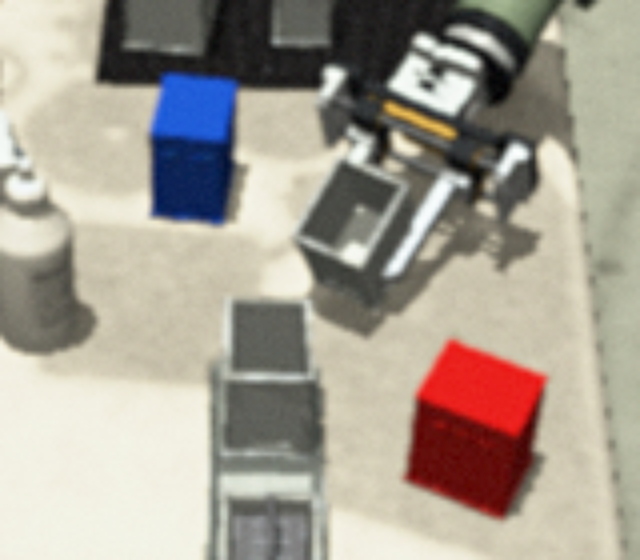

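```bash
python3 -m creep '[[0,0,0,0,0,0,6.5],[0,0,0,0,0,0,8],[0,0,0,0,0,0,9.4],[0,0,0,0,0,0,9.4],[0,0,0,0,0,0,9.4],[0,0,0,0,0,-2,9.4],[0,0,0,0,0,-5,9.4],[0,0,0,0,0,-9,9.4],[0,0,0,0,0,-13,9.4],[0,0,0,-4,0,-14,9.4],[0,0,0,-8,0,-15,9.4],[0,0,0,-12,0,-16,9.4],[0,0,0,-16,0,-17,9.4],[0,0,0,-20,0,-18,9.4],[0,0,0,-20,0,-18,9.4],[0,0,0,-20,0,-18,9.4]]'
python3 - <<'E'
from go import *
V=[]
for n in('scene','side'):
    s=observe(); d=grab_frame(n); px=proj(d,[[.435,.043,.045]],s)[0]; m=near(d,'pot_mid',px)
    if n=='side': cv2.imwrite('pics/s4.png',cv2.resize(d['frame'][120:300,260:460,::-1],None,fx=3,fy=3))
    if m is None: print('none',n,px);continue
    V.append((d,s,m)); print(n,fit([V[-1]],.435,.043,(.058,.072),0,.09,yaw=np.radians(-30)))
print(fit(V,.435,.043,(.058,.072),0,.09,yaw=np.radians(-30)))
from scipy.spatial.transform import Slerp
s=observe(); R0=rot(s['tool_rot']); p1=np.array([.435,.043,.3]); print(s['position'],s['qpos'])
for a in (150,-30):
    Rt=down(np.radians(a)); sl=Slerp([0,1],R.concatenate([R0,Rt])); q=s['qpos']; print(a)
    for k in np.linspace(0,1,7):
        q,c=ik(s['position']*(1-k)+p1*k,sl(k),q); print(q,round(c,4))
    go(p1,Rt)
E
```

```text
time_s: 19.17
position: [0.3929, -0.028, 0.2876]
tool_rot: [0.497, -0.414, 0.709, 0.281]
wrist_force: [-0.3, -0.0, -0.6]
gripper_width: 0.0937
grasp_force: 0.0
scene (array([ 0.42 ,  0.033, -0.604]), np.float64(1.7800173010380622))
side (array([ 0.421,  0.024, -0.491]), np.float64(0.07144806878667939))
(array([ 0.421,  0.023, -0.614]), np.float64(1.8986059150014585))
[ 0.392 -0.027  0.285] [-1.149 -0.021  2.125  0.926  1.874  2.389]
150
[-1.125 -0.192  2.234  0.957  1.894  2.455] 0.0
[-1.102 -0.431  2.299  0.945  1.766  2.82 ] 0.0086
[-1.137 -0.518  2.373  0.955  1.714  2.82 ] 0.3098
[-1.168 -0.583  2.434  0.964  1.669  2.82 ] 0.6136
[-1.177 -0.605  2.46   0.961  1.626  2.82 ] 0.9197
[-1.168 -0.594  2.46   0.951  1.58   2.82 ] 1.2296
[-1.151 -0.575  2.46   0.951  1.526  2.82 ] 1.5414
turn [0.946 0.95  1.356] shift [-4.17 -0.2   7.19] rows 15.3 q [-1.149 -0.021  2.125  0.926  1.874  2.389]
-30
[-1.125 -0.192  2.234  0.957  1.894  2.455] 0.0
[-0.973 -0.168  2.097  0.84   1.865  2.342] 0.0
[-0.817 -0.158  1.976  0.707  1.826  2.245] 0.0
[-0.651 -0.158  1.876  0.557  1.777  2.163] 0.0
[-0.474 -0.163  1.801  0.389  1.718  2.095] 0.0
[-0.289 -0.171  1.755  0.203  1.651  2.039] 0.0
[-0.098 -0.18   1.741 -0.     1.58   1.997] 0.0
turn [-0.95   0.946 -1.353] shift [-4.17 -0.2   7.19] rows 15.2 q [-1.149 -0.021  2.125  0.926  1.874  2.389]
```

View pics/s4.png

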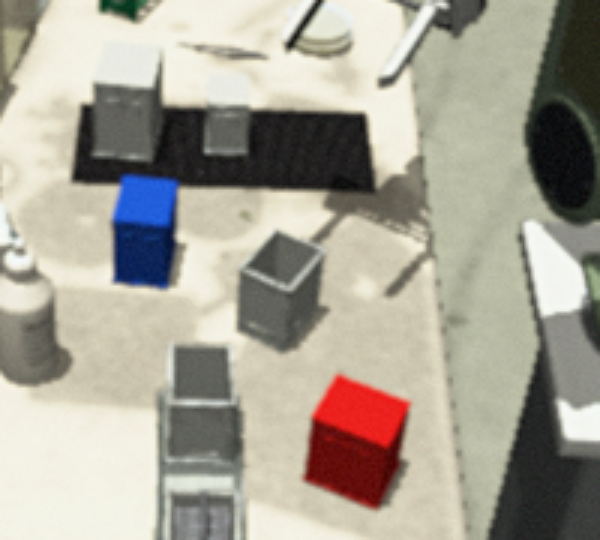

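```bash
python3 -m creep '[[-0.95,0.946,-1.353,-4.2,-0.2,7.2,9.4],[-0.95,0.946,-1.353,-4.2,-0.2,7.2,9.4],[-0.95,0.946,-1.353,-4.2,-0.2,7.2,9.4],[-0.95,0.946,-1.353,-4.2,-0.2,7.2,9.4],[-0.95,0.946,-1.353,-4.2,-0.2,7.2,9.4],[-0.95,0.946,-1.353,-4.2,-0.2,7.2,9.4],[-0.95,0.946,-1.353,-4.2,-0.2,7.2,9.4],[-0.95,0.946,-1.353,-4.2,-0.2,7.2,9.4],[-0.95,0.946,-1.353,-4.2,-0.2,7.2,9.4],[-0.95,0.946,-1.353,-4.2,-0.2,7.2,9.4],[-0.95,0.946,-1.353,-4.2,-0.2,7.2,9.4],[-0.95,0.946,-1.353,-4.2,-0.2,7.2,9.4],[-0.95,0.946,-1.353,-4.2,-0.2,7.2,9.4],[-0.95,0.946,-1.353,-4.2,-0.2,7.2,9.4],[-0.95,0.946,-1.353,-4.2,-0.2,7.2,9.4],[-0.95,0.946,-1.353,-4.2,-0.2,7.2,9.4],[-0.95,0.946,-1.353,-4.2,-0.2,7.2,9.4]]'
python3 - <<'E'
from go import *
go([.45,-.02,.3],down(np.radians(60)))
E
```

```text
time_s: 20.78
position: [0.4346, 0.0439, 0.2995]
tool_rot: [0.001, 0.966, -0.258, -0.001]
wrist_force: [0.2, 0.2, 0.1]
gripper_width: 0.0938
grasp_force: 0.0
turn [ 0.002  0.003 -1.568] shift [ 4.52  4.78 -0.04] rows 12.6 q [-0.096 -0.157  1.721 -0.003  1.579  1.996]
```

```bash
python3 -c "
from go import *
go([.41,0,.3],down(np.radians(60)))"
```

```text
turn [ 0.002  0.003 -1.568] shift [ 0.06  5.03 -0.04] rows 12.6 q [-0.096 -0.157  1.721 -0.003  1.579  1.996]
```

```bash
python3 -m creep '[[0,0,-1.568,0,5,0,9.4],[0,0,-1.568,0,5,0,9.4],[0,0,-1.568,0,5,0,9.4],[0,0,-1.568,0,5,0,9.4],[0,0,-1.568,0,5,0,9.4],[0,0,-1.568,0,5,0,9.4],[0,0,-1.568,0,5,0,9.4],[0,0,-1.568,0,5,0,9.4],[0,0,-1.568,0,5,0,9.4],[0,0,-1.568,0,5,0,9.4],[0,0,-1.568,0,5,0,9.4],[0,0,-1.568,0,5,0,9.4],[0,0,-1.568,0,5,0,9.4],[0,0,-1.568,0,5,0,9.4],[0,0,-1.568,0,5,0,9.4]]'
python3 - <<'E'
from go import *
s=observe(); d=grab_frame('wrist'); save(d,'w3.png'); px=proj(d,[[.421,.024,.045]],s)[0]; print(px)
m=near(d,'pot_mid',px)
V=[(d,s,m)]
if m is not None: print(fit(V,.421,.024,(.058,.072),0,.09,yaw=np.radians(-30)))
for t,z in [('stain_rack',0),('bay_middle',.01),('line_pot_left',.01),('line_pot_right',.01)]:
    for r in place_of(d,t)[:2]: print(t,np.round(r['at']),round(r['score'],2),np.round(onz(d,r['at'],z,s),3))
for n in('scene','side'):
    d=grab_frame(n);m=near(d,'pot_mid',proj(d,[[.421,.024,.045]],s)[0])
    if m is not None: print(n,fit([(d,s,m)],.421,.024,(.058,.072),0,.09,yaw=np.radians(-30)))
E
```

```text
time_s: 22.03
position: [0.4101, -0.0015, 0.3003]
tool_rot: [0.001, 0.868, 0.497, -0.001]
wrist_force: [-0.0, -1.2, 0.2]
gripper_width: 0.094
grasp_force: 0.0
[314.585 144.019]
(array([ 0.423,  0.025, -0.514]), np.float64(0.04170064065230052))
scene (array([ 0.428,  0.026, -0.536]), np.float64(0.05470639699449334))
side (array([ 0.421,  0.026, -0.51 ]), np.float64(0.046658396988096006))
```

View pics/w3.png

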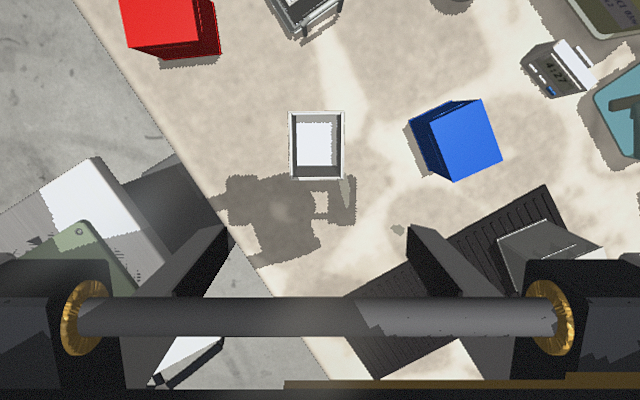

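```bash
python3 -c "
from go import *
go([.423,.026,.11],down(np.radians(60.5)));go([.423,.026,.055],down(np.radians(60.5)))"
```

```text
turn [ 0.004  0.002 -0.012] shift [ 2.97 -0.32 19.14] rows 4.6 q [-0.211 -0.224  1.773 -0.003  1.59   0.316]
turn [ 0.004  0.002 -0.012] shift [ 2.98 -0.34 24.64] rows 6.0 q [-0.211 -0.224  1.773 -0.003  1.59   0.316]
```

```bash
python3 -m creep '[[0,0,-0.012,3,-0.3,4,9.4],[0,0,-0.012,3,-0.3,8,9.4],[0,0,-0.012,3,-0.3,12,9.4],[0,0,-0.012,3,-0.3,16,9.4],[0,0,-0.012,3,-0.3,18,9.4],[0,0,-0.012,3,-0.3,18,9.4],[0,0,-0.012,3,-0.3,18,9.4]]'
python3 -c "
from go import *
go([.423,.026,.055],down(np.radians(60.5)))"
```

```text
time_s: 23.12
position: [0.4224, 0.0263, 0.1207]
tool_rot: [0.001, 0.864, 0.504, -0.001]
wrist_force: [0.7, -0.4, 0.5]
gripper_width: 0.094
grasp_force: 0.0
turn [0.001 0.003 0.001] shift [0.02 0.06 6.57] rows 1.6 q [-0.14  -0.028  1.984 -0.003  1.186  0.375]
```

```bash
python3 -m creep '[[0,0.003,0,0,0,3,9.4],[0,0.003,0,0,0,5,9.4],[0,0.003,0,0,0,6.5,9.4],[0,0.003,0,0,0,6.5,9.4],[0,0.003,0,0,0,6.5,9.4],[0,0.003,0,0,0,6.5,5],[0,0.003,0,0,0,6.5,5],[0,0.003,0,0,0,6.5,5],[0,0.003,0,0,0,6.5,5],[0,0.003,0,0,0,6.5,5],[0,0.003,0,0,0,6.5,5],[0,0.003,0,0,0,6.5,5],[0,0.003,0,0,0,6.5,5]]' 15
python3 -m creep '[[0,0,0,0,0,-3,5],[0,0,0,0,0,-7,5],[0,0,0,0,0,-11,5],[0,0,0,0,0,-15,5],[0,0,0,0,0,-19,5],[0,0,0,0,0,-23,5],[0,0,0,0,0,-24,5],[0,0,0,0,0,-24,5],[0,0,0,0,0,-24,5]]'
python3 -c "
from go import *
go([.495,.17,.30],down(np.radians(90)))"
```

```text
time_s: 24.2
position: [0.4237, 0.0259, 0.0566]
tool_rot: [0.001, 0.864, 0.504, 0.001]
wrist_force: [-0.1, -0.3, 2.6]
gripper_width: 0.0579
grasp_force: 15.0
time_s: 24.95
position: [0.4224, 0.0261, 0.2958]
tool_rot: [0.001, 0.864, 0.504, 0.001]
wrist_force: [0.1, 0.5, -1.1]
gripper_width: 0.0578
grasp_force: 15.0
turn [ 0.003 -0.    -0.514] shift [16.1  -0.76 -0.41] rows 4.1 q [-0.143 -0.192  1.758 -0.     1.572  0.371]
```

```bash
python3 -m creep '[[0,0,-0.514,16.1,-0.8,0,5],[0,0,-0.514,16.1,-0.8,0,5],[0,0,-0.514,16.1,-0.8,0,5],[0,0,-0.514,16.1,-0.8,0,5],[0,0,-0.514,16.1,-0.8,0,5],[0,0,-0.514,16.1,-0.8,0,5],[0,0,-0.514,16.1,-0.8,0,5],[0,0,-0.514,16.1,-0.8,0,5],[0,0,-0.514,16.1,-0.8,0,5]]'
python3 - <<'E'
from go import *
s=observe(); print(s['position']); d=grab_frame('wrist'); save(d,'w4.png')
for t,z in [('stain_rack',0),('bay_middle',.01),('line_pot_left',.01),('line_pot_right',.01),('pot_mid',.2)]:
    for r in place_of(d,t)[:2]: print(t,np.round(r['at']),round(r['score'],2),np.round(onz(d,r['at'],z,s),3))
for cam_ in('wrist','scene','side'):
  if cam_!='wrist': d=grab_frame(cam_)
  for t,p in(('line_pot_right',(.495,.194)),('line_pot_left',(.495,.362))):
    rs=regions_of(d,t)
    if rs: print(cam_,t,rs[0]['box'],rs[0]['score'], fit([(d,s,rs[0]['region'].astype(float))],*p,(.058,.072),.01 if cam_=='scene' else .03,.1))
E
```

```text
time_s: 25.7
position: [0.4942, 0.1689, 0.2959]
tool_rot: [0.001, 0.708, 0.706, 0.0]
wrist_force: [0.2, 0.7, 0.5]
gripper_width: 0.0583
grasp_force: 15.0
[0.494 0.169 0.296]
stain_rack [313.  80.] 0.92 [0.489 0.274 0.   ]
stain_rack [446. 209.] 0.21 [0.67  0.105 0.   ]
bay_middle [316.  77.] 0.56 [0.492 0.276 0.01 ]
line_pot_left [310.   1.] 0.89 [0.486 0.361 0.01 ]
line_pot_right [317. 144.] 0.82 [0.494 0.195 0.01 ]
pot_mid [373. 352.] 0.7 [0.542 0.031 0.2  ]
pot_mid [318. 213.] 0.66 [0.494 0.156 0.2  ]
wrist line_pot_right [289.0, 113.2, 61.0, 50.7] 0.91 (array([0.498, 0.199, 0.04 ]), np.float64(0.6104776031768105))
wrist line_pot_left [280.1, 1.4, 65.2, 35.0] 0.94 (array([0.489, 0.357, 0.051]), np.float64(0.03731759304804066))
scene line_pot_right [258.0, 154.9, 32.3, 40.2] 0.71 (array([0.502, 0.197, 0.049]), np.float64(0.05556360475224573))
scene line_pot_left [225.5, 134.5, 30.3, 38.2] 0.72 (array([0.494, 0.364, 0.007]), np.float64(0.07186477349560513))
side line_pot_right [317.9, 233.8, 20.1, 40.5] 0.71 (array([0.496, 0.198, 0.058]), np.float64(0.0424108682159851))
side line_pot_left [315.9, 279.9, 25.7, 50.6] 0.62 (array([0.487, 0.364, 0.052]), np.float64(0.19124222261477164))
```

View pics/w4.png

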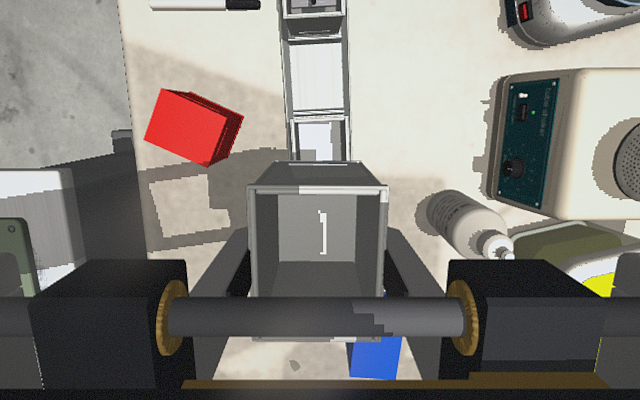

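```bash
python3 -m creep '[[0,0,0,-4,0,-2,5],[0,0,0,-7,0,-3,5],[0,0,0,-7,0,-3,5],[0,0,0,-7,0,-3,5],[0,0,0,-7,0,-3,5],[0,0,0,-7,0,-3,5]]'
python3 - <<'E'
from go import *
s=observe(); d=grab_frame('wrist'); save(d,'w5.png')
for t,z in [('stain_rack',0),('bay_middle',.01),('line_pot_left',.01),('line_pot_right',.01)]:
    for r in place_of(d,t)[:1]: print(t,np.round(r['at'],1),round(r['score'],2),np.round(onz(d,r['at'],z,s),3))
W={}
for t,p in(('line_pot_right',(.497,.197)),('line_pot_left',(.489,.362))):
    rs=regions_of(d,t)
    for r in rs[:2]: print(t,r['box'],r['score'],fit([(d,s,r['region'].astype(float))],*p,(.058,.072),.03,.1,yaw=.05))
r=regions_of(d,'stain_rack')[0]; print(r['box'],r['score'])
# sub-pixel grey profile along rack centre line at several heights is left to gradient fit:
g=cv2.GaussianBlur(cv2.cvtColor(d['frame'],cv2.COLOR_RGB2GRAY),(0,0),.8).astype(float)
gx=np.hypot(cv2.Sobel(g,cv2.CV_64F,1,0),cv2.Sobel(g,cv2.CV_64F,0,1))
def lines(p):
    c,n=np.cos(p[2]),np.sin(p[2]); out=[]
    for oy in(-.084,.084):
        for w,h in((.058,.072),(.052,.066)):
            u=np.linspace(-.5,.5,40)
            for a,b in [(u*w,0*u+h/2),(u*w,0*u-h/2),(0*u+w/2,u*h),(0*u-w/2,u*h)]:
                b=b+oy; out.append(np.c_[p[0]+c*a-n*b,p[1]+n*a+c*b,0*a+.1])
    return proj(d,np.vstack(out),s).astype(np.float32)
def sc(p):
    P=lines(p); v=cv2.remap(gx.astype(np.float32),P[:,0].copy()[None],P[:,1].copy()[None],cv2.INTER_LINEAR); return np.minimum(v,250).mean()
best=max(((sc((x,y,w)),x,y,w) for x in np.arange(.482,.504,.001) for y in np.arange(.268,.29,.001) for w in np.arange(0,.1,.01)))
print('edge fit',best)
E
```

```text
time_s: 26.9
position: [0.4943, 0.101, 0.3258]
tool_rot: [0.001, 0.707, 0.707, 0.001]
wrist_force: [0.2, 0.3, 0.4]
gripper_width: 0.0579
grasp_force: 15.0
stain_rack [314.1  26.1] 0.85 [0.49  0.275 0.   ]
bay_middle [320.   25.4] 0.87 [0.498 0.274 0.01 ]
line_pot_left [318.7  89.7] 0.36 [0.496 0.196 0.01 ]
line_pot_right [320.5  89.7] 0.79 [0.499 0.196 0.01 ]
line_pot_right [289.1, 47.0, 60.0, 79.6] 0.58 (array([0.497, 0.192, 0.047]), np.float64(0.04292649306283899))
line_pot_left [284.8, 0.9, 70.0, 136.0] 0.42 (array([ 0.489,  0.362, -0.05 ]), np.float64(1.0))
[282.4, 0.0, 72.6, 135.0] 0.89
edge fit (np.float32(109.23137), np.float64(0.494), np.float64(0.276), np.float64(0.04))
```

```bash
cat > edge.py <<'E'
from go import *
def grad(d):
    g=cv2.GaussianBlur(cv2.cvtColor(d['frame'],cv2.COLOR_RGB2GRAY),(0,0),.7).astype(float)
    return np.hypot(cv2.Sobel(g,cv2.CV_64F,1,0),cv2.Sobel(g,cv2.CV_64F,0,1)).astype(np.float32)
def rim(x,y,yaw,w=.058,h=.072,z=.1,oy=0):
    c,n=np.cos(yaw),np.sin(yaw); u=np.linspace(-.5,.5,40); o=[]
    for a,b in [(u*w,0*u+h/2),(u*w,0*u-h/2),(0*u+w/2,u*h),(0*u-w/2,u*h)]:
        b=b+oy; o.append(np.c_[x+c*a-n*b,y+n*a+c*b,0*a+z])
    return np.vstack(o)
def score(d,G_,P,s=None):
    P=proj(d,P,s).astype(np.float32); return np.minimum(cv2.remap(G_,P[:,0].copy()[None],P[:,1].copy()[None],cv2.INTER_LINEAR),300).mean()
def rackfit(d,s=None):
    G_=grad(d); f=lambda x,y,w:score(d,G_,np.vstack([rim(x,y,w,oy=o,w=a,h=b) for o in(-.084,.084) for a,b in((.058,.072),(.052,.066))]),s)
    return max((f(x,y,w),x,y,w) for x in np.arange(.484,.506,.001) for y in np.arange(.268,.29,.001) for w in np.arange(0,.1,.02))
E
python3 - <<'E'
from edge import *
for n in('scene','side'): print(n,np.array(rackfit(grab_frame(n))))
E
```

```text
scene [162.38    0.493   0.274   0.06 ]
side [194.939   0.492   0.283   0.02 ]
```

```bash
python3 -c "
from go import *
go([.493,.277,.20],down(np.radians(92.6)))"
```

```text
turn [ 0.003  0.001 -0.045] shift [17.67 -0.21 12.64] rows 5.2 q [ 0.029 -0.016  1.538 -0.001  1.617  0.029]
```

```bash
python3 -m creep '[[0,0,-0.045,4,-0.2,0,5],[0,0,-0.045,8,-0.2,0,5],[0,0,-0.045,12,-0.2,0,5],[0,0,-0.045,16,-0.2,2,5],[0,0,-0.045,17.7,-0.2,6,5],[0,0,-0.045,17.7,-0.2,10,5],[0,0,-0.045,17.7,-0.2,12.6,5],[0,0,-0.045,17.7,-0.2,12.6,5],[0,0,-0.045,17.7,-0.2,12.6,5],[0,0,-0.045,17.7,-0.2,12.6,5]]'
python3 - <<'E'
from edge import *
s=observe(); p=np.array(s['position']); print(p, rot(s['tool_rot']).as_matrix()[:,1])
zr=p[2]+.0335
for n in('scene','side'):
    d=grab_frame(n); save(d,n+'9.png'); G_=grad(d)
    f=lambda x,y,w,z:score(d,G_,np.vstack([rim(x,y,w,z=z),rim(x,y,w,.052,.066,z=z)]))
    for nm,(x0,y0,z) in dict(held=(p[0],p[1],zr),right=(.497,.193,.1),left=(.489,.361,.1)).items():
        print(n,nm,np.array(max((f(x,y,w,z),x,y,w) for x in x0+np.arange(-.012,.013,.001) for y in y0+np.arange(-.012,.013,.001) for w in(0,.03,.06,.09))))
    print(np.array(rackfit(d)))
E
```

```text
time_s: 28.23
position: [0.4947, 0.2774, 0.2027]
tool_rot: [0.002, 0.691, 0.723, 0.003]
wrist_force: [-0.3, -1.0, 0.7]
gripper_width: 0.0581
grasp_force: 15.0
[0.495 0.277 0.203] [0.999 0.044 0.007]
scene held [80.402  0.499  0.282  0.06 ]
scene right [154.527   0.498   0.19    0.06 ]
scene left [117.104   0.485   0.361   0.09 ]
[134.301   0.492   0.275   0.08 ]
side held [198.239   0.507   0.275   0.03 ]
side right [87.936  0.487  0.205  0.   ]
side left [193.92    0.491   0.367   0.06 ]
[131.479   0.487   0.283   0.   ]
```

Run:
```python
from edge import *
s=observe(); p=np.array(s['position']); b=p[2]-.0566; print(p)
for n in('scene','side'):
    d=grab_frame(n)
    for t,(x,y,z0,z1) in dict(pot_mid=(p[0],p[1],b,b+.09),line_pot_right=(.497,.193,.026,.1),line_pot_left=(.489,.361,.026,.1)).items():
        px=proj(d,[[x,y,(z0+z1)/2]])[0]; best=None
        for r in regions_of(d,t):
            bx=r['box']; c=(bx[0]+bx[2]/2,bx[1]+bx[3]/2)
            if abs(c[0]-px[0])<15 and abs(c[1]-px[1])<20:
                print(n,t,round(r['score'],2),bx,fit([(d,s,r['region'].astype(float))],x,y,(.058,.072),z0,z1,yaw=.05)); break
```

```text
[0.495 0.278 0.204]
scene pot_mid 0.75 [237.4, 111.5, 27.9, 43.5] (array([0.498, 0.277, 0.013]), np.float64(0.18361396603250968))
scene line_pot_right 0.56 [258.2, 156.7, 31.4, 37.5] (array([ 0.499,  0.191, -0.006]), np.float64(0.13618634030793525))
scene line_pot_left 0.69 [226.6, 134.5, 29.9, 34.5] (array([ 0.487,  0.356, -0.065]), np.float64(0.1939446366782007))
side pot_mid 0.77 [317.9, 220.9, 26.1, 45.6] (array([0.491, 0.28 , 0.02 ]), np.float64(0.04135411429529077))
side line_pot_left 0.95 [315.8, 280.1, 21.6, 46.9] (array([0.488, 0.364, 0.061]), np.float64(0.1669523309819468))
```

```bash
python3 -c "
from go import *
go([.493,.276,.092],down(np.radians(92.6)));go([.493,.276,.0665],down(np.radians(92.6)))"
```

```text
turn [ 0.004  0.001 -0.001] shift [-0.1  -0.08 10.88] rows 2.6 q [ 0.36   0.189  1.573 -0.002  1.377  0.316]
turn [ 0.004  0.001 -0.001] shift [-0.1  -0.09 13.43] rows 3.2 q [ 0.36   0.189  1.573 -0.002  1.377  0.316]
```

```bash
python3 -m creep '[[0.003,0,0,-0.1,-0.1,3,5],[0.003,0,0,-0.1,-0.1,6,5],[0.003,0,0,-0.1,-0.1,8.5,5],[0.003,0,0,-0.1,-0.1,10,5],[0.003,0,0,-0.1,-0.1,10.8,5],[0.003,0,0,-0.1,-0.1,10.8,5],[0.003,0,0,-0.1,-0.1,10.8,5]]'
python3 -c "
from go import *
s=observe();print(s['wrist_force'],s['wrist_torque']);go([.493,.276,.08],down(np.radians(92.6)))"
```

```text
time_s: 29.32
position: [0.4929, 0.2761, 0.0927]
tool_rot: [0.001, 0.691, 0.723, -0.0]
wrist_force: [-0.1, 0.1, 0.4]
gripper_width: 0.0579
grasp_force: 15.0
[-0.147  0.107  0.35 ] [-0.032  0.04   0.003]
turn [ 0.001  0.001 -0.001] shift [-0.01  0.01  1.27] rows 0.3 q [ 0.358  0.303  1.671 -0.001  1.167  0.314]
```

No contact yet; lowering into the lips in small steps.

```bash
python3 -m creep '[[0,0,0,0,0,0.5,5],[0,0,0,0,0,0.9,5],[0,0,0,0,0,1.3,5],[0,0,0,0,0,1.3,5],[0,0,0,0,0,1.3,5]]'
python3 -c "
from h import *
s=observe();print(s['wrist_force'],s['wrist_torque'],s['position'])"
```

```text
time_s: 29.73
position: [0.4926, 0.2759, 0.0794]
tool_rot: [0.0, 0.691, 0.723, -0.0]
wrist_force: [0.7, 0.0, 0.8]
gripper_width: 0.0577
grasp_force: 15.0
[0.71291718 0.0061363  0.76539558] [-0.11198469  0.04168655  0.00020136] [0.49256569 0.27593927 0.07942028]
```

```bash
python3 -m creep '[[0,0,0,0,0,0.4,5],[0,0,0,0,0,0.7,5],[0,0,0,0,0,0.9,5],[0,0,0,0,0,0.9,5],[0,0,0,0,0,0.9,5]]'
python3 -c "
from h import *
s=observe();print(s['wrist_force'],s['wrist_torque'],s['position'])"
```

```text
time_s: 30.15
position: [0.4924, 0.2759, 0.0701]
tool_rot: [0.0, 0.691, 0.723, -0.0]
wrist_force: [0.2, 0.8, -0.5]
gripper_width: 0.0579
grasp_force: 15.0
[ 0.2229045   0.80061586 -0.46491982] [-0.00382175  0.03887449  0.01766726] [0.49244076 0.27590123 0.07012157]
```

```bash
python3 -m creep '[[0,0,0,0,0,0.2,5],[0,0,0,0,0,0.35,5],[0,0,0,0,0,0.4,5],[0,0,0,0,0,0.4,5],[0,0,0,0,0,0.4,5]]'
python3 -c "
from h import *
s=observe();print(s['wrist_force'],s['wrist_torque'],s['position'])"
```

```text
time_s: 30.57
position: [0.4928, 0.276, 0.0667]
tool_rot: [0.001, 0.691, 0.723, 0.0]
wrist_force: [0.0, -0.4, 1.5]
gripper_width: 0.0576
grasp_force: 15.0
[ 0.00486053 -0.39012335  1.49827949] [-0.07448153  0.10290987 -0.01364824] [0.49284929 0.2760127  0.06667557]
```

```bash
python3 -m creep '[[0,0,0,0,0,0,6.5],[0,0,0,0,0,0,7.5],[0,0,0,0,0,0,8.5],[0,0,0,0,0,0,8.5],[0,0,0,0,0,0,8.5],[0,0,0,0,0,-3,8.5],[0,0,0,0,0,-6,8.5],[0,0,0,0,0,-10,8.5],[0,0,0,0,0,-14,8.5],[0,0,0,0,0,-18,8.5],[0,0,0,0,0,-22,8.5],[0,0,0,-6,0,-25,8.5],[0,0,0,-10,0,-25,8.5],[0,0,0,-10,0,-25,8.5],[0,0,0,-10,0,-25,8.5]]'
python3 - <<'E'
from edge import *
s=observe(); print(s['position'])
for n in('wrist','side','scene'):
    s=observe(); d=grab_frame(n); save(d,n+'10.png')
    for t,(x,y) in dict(pot_mid=(.493,.276),line_pot_right=(.497,.193),line_pot_left=(.489,.36)).items():
        px=proj(d,[[x,y,.06]],s)[0]
        for r in regions_of(d,t):
            bx=r['box']; c=(bx[0]+bx[2]/2,bx[1]+bx[3]/2)
            if abs(c[0]-px[0])<15 and abs(c[1]-px[1])<20:
                print(n,t,round(r['score'],2),bx,fit([(d,s,r['region'].astype(float))],x,y,(.058,.072),.026,.1,yaw=.05))
    if n=='scene':
        for t,z in (('pot_small',.082),('pot_large',.114)):
            for r in place_of(d,t)[:1]: print(t,onz(d,r['at'],z))
E
```

```text
time_s: 31.82
position: [0.498, 0.1729, 0.3185]
tool_rot: [0.002, 0.693, 0.721, 0.001]
wrist_force: [-0.6, 0.2, -0.7]
gripper_width: 0.0846
grasp_force: 0.0
[0.498 0.173 0.319]
wrist pot_mid 0.65 [285.8, 39.0, 59.8, 69.7] (array([0.491, 0.276, 0.037]), np.float64(0.03848728809597277))
wrist line_pot_right 0.6 [289.1, 116.3, 54.2, 73.7] (array([0.497, 0.193, 0.048]), np.float64(0.040662271437410656))
side pot_mid 0.67 [318.1, 255.8, 24.2, 27.8] (array([0.492, 0.238, 0.125]), np.float64(0.4251244228578281))
side line_pot_right 0.9 [317.7, 233.3, 21.7, 23.6] (array([0.497, 0.174, 0.092]), np.float64(0.6632256064481128))
side line_pot_left 0.86 [316.0, 282.3, 21.0, 49.1] (array([0.488, 0.364, 0.047]), np.float64(0.17185929648241205))
scene pot_mid 0.83 [242.5, 147.1, 25.1, 34.9] (array([ 0.492,  0.279, -0.082]), np.float64(0.33264486517498565))
scene line_pot_right 0.72 [259.7, 157.8, 28.8, 36.8] (array([ 0.499,  0.192, -0.037]), np.float64(0.09529110877087406))
scene line_pot_left 0.74 [226.1, 132.6, 25.5, 38.2] (array([ 0.488,  0.367, -0.235]), np.float64(0.37946732623579593))
pot_small [ 0.485 -0.264  0.082]
pot_large [ 0.603 -0.267  0.114]
```

```bash
python3 -c "
from bench import hand_in
print(hand_in())"
```

```text
the job is handed in; nothing more can be done
None
```

I turned the matching washed pot mouth-up, stood it in the middle bay and handed the job in at about 32 s of the 64 s allowed. No verdict came back. The last measurements put it about 2 mm from my estimate of the bay centre and seated on the floor. It was square to within about 2°, with the other pots I could re-measure still in place. I did not re-measure the timer, bottle, marker or forceps.

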